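# Raise the dripper holder onto the upper rung and slide the mug under it

### The job

Set the pour-over coffee stand up for the spotted mug, which is too tall to go under the dripper as it is. Lift the dripper holder by its side bar until its pawl has gone past the upper rung, without forcing it against the rubber buffer just beyond, and let it down gently until it hangs on that rung by itself. Then push the drip tray gently but fully home so that the mug stands upright under the spout, and leave everything else as it is.

Things in the scene. Friction and masses are not known exactly. Their poses are not given: they have to be found in the camera images.
- stand: Pour-over coffee stand, fixed: dark base, two tray runners, 30 x 20 mm aluminium T-slot mast, 313 mm high; on the mast a red block carries the upper rung, a 10 mm steel pin. Origin on the worktop, plumb below the dripper; z up, the mast stands 105 mm off along +x, the drip tray comes out towards -x, lift bar, pawl and rung are on the -y side.
- holder: Slides straight up the mast: aluminium ring with a white ceramic dripper (102 mm wide at the rim, rim 180 mm up when down), lift bar, and a brass gravity pawl with a ball weight, hinged beside the mast. 0.53 to 0.86 kg in all; it sinks by itself when let go (slide friction about 1 N). Its origin is the stand's origin when it is down and rises with it; same axes.
- lift_bar (a point): Middle of the wooden grip of the lift bar: a horizontal round bar along the stand's y, 17 mm thick, grip 62 mm long, 95 mm from the mast's middle towards -y, 21 mm in front of the mast's axis, 145 mm up when the holder is down. 40 mm and more free on all sides; pinch it from above across the bar (fingers closing along the stand's x).
- spout (a point): Lower tip of the dripper's spout (22 mm wide), on the stand's z axis, 98 mm up when the holder is down: lower than the mug's rim.
- carriage (a joint): Height of the holder on the mast, m: 0 = down (start). It hangs on the rung at a value between 0.036 and 0.088: the red block is set by hand, not measured. Going up, the rung tilts the pawl aside; 2 mm above that value it swings back in 0.2 s. 4 mm above it a lug meets the rubber buffer (12 N/mm; keep under 22 N). Lowered, it stops firmly; not raised enough, it sinks past the rung.
- tray_slide (a joint): How far the drip tray is pulled out, m: 0 = fully home against its rubber stop (6 N/mm; no ramming, keep under 22 N), 0.095 to 0.108 at the start. It slides along the stand's x (home is towards +x, the mast) with about 1.5 N of friction.
- drip_tray: Steel drip tray, 128 x 104 mm, grid 13 mm above the worktop, with a wooden upright pull in front. Axes as the stand; origin at the stand's origin when home.
- tray_pull (a point): Middle of the tray's upright wooden pull: 12 mm thick along the stand's x, 44 mm wide along y, from 6 to 52 mm above the worktop; this point is 40 mm up. Push it on its front (-x) face, or pinch it; 112 mm in front of the dripper's axis when home.
- tall_mug: Cream mug with green spots, 78 mm in diameter, 101 mm high, handle towards its -y, standing loose on the tray grid (rim 114 mm above the worktop). Origin under the mug, 19 mm off its axis towards the handle.
- mug_mouth (a point): Centre of the mug's mouth, at rim height, on the mug's axis.
- kettle: White jug kettle, 245 mm high, on its base at the right; leave alone.
- coffee_canister: Dark red canister, 97 mm wide, 130 mm high, right of the stand; leave alone.
- saucer: Blue saucer, 150 mm across, on the right near the edge; leave alone.
- teaspoon: Steel teaspoon, 139 mm long, lying on the right near the edge; leave alone.

How it is judged:
By the outcome, as a careful person would: the job done as asked, in the order asked, and still so for the second after the job is handed in, with the robot touching nothing.
It also fails if it takes over 64 s, if anything falls off the work surface, if the arm or the gripper's body presses on something with over 40 N, if the wrist force passes 120 N, or if a joint passes its speed limit or range.

### The arm

A 7-joint arm with a two-finger parallel gripper is mounted at the origin on a cart in front of the work surface, level with it; the furniture and walls round the work are solid. World frame = base frame: x ahead of the robot, y to its left, z up, the work surface at z = 0. Lengths are in mm, angles in rad, forces in N, time in s.
With the tool pointing down it reaches from about 425 to 800 mm from the base axis. Payload 8.3 kg.
Tool frame: the origin (TCP) lies midway between the tips of the shut fingers; the grasp point (between the pads) lies 19 mm behind it (bot.grip_point_offset is the distance from the TCP to the grasp point, in mm); z points along the fingers, y is the line along which they close (so a half turn about z gives the same grasp; the last joint's range is limited). The gripper opens to 85 mm and grips with 20 to 120 N. Pads are 22 mm wide; open, the fingers measure 114 mm over their backs; the gripper's body (76 mm by 85 mm) begins 54 mm behind the grasp point. The pads swing forward as they close: fully open they stand 13 mm farther back than shut.
Start: joints at [-1.331, 0.383, 0.016, 1.37, -0.006, 1.388, -0.046], TCP at [186.319, 596.564, 231.279] pointing down, gripper open.
Joint ranges: [-2.95, 2.95], [-0.25, 2.06], [-1.52, 1.56], [0.18, 2.33], [-1.44, 4.58], [0.02, 2.06], [-3.01, 3.01]. Speed limits (rad/s): [2.39, 2.39, 3.01, 3.01, 3.14, 3.14, 3.14].

### API

Orientations are given as a rotation vector (axis times angle).
In Python, from plant import bot gives the robot as it stands.
- The arm moves only by the tool move_arm, never from a script. Its argument "deltas" is a list of rows, each a list of 3 entries, a list of its own where there are three numbers: the shift along the tool's x, y, z in mm, then the turn, a rotation vector about the tool's x, y, z in rad, then the finger opening in mm, from 0 to 85.4. A call has 1 to 12 rows; each row shifts and turns the commanded pose from where the row before left it, along the tool's axes as they then stand; what a row does not reach is not made up. A row lasts 1/12 s, in which the tool goes at most 41.7 mm and 7.16 degrees, less where a joint would pass 70% of its speed; a pose out of reach is approached as far as the arm can. A call is refused whole if a number of a shift passes 41.7 or a number of a turn 0.125, either way. A call with a gripper value outside its range is refused whole. The fingers move at their own pace and stop on an object; "force" is the grip in N (left out, the last holds). Time passes only in rows, so rows that do not move let the fingers close. It gives the time, the measured TCP pose, the force, the opening and the grip force at its end, in the units of the state.
- bot.get_obs(): the state, without advancing time (a new reading comes with each control period).
- bot.get_image(name): name is "scene" or "side" or "wrist"; returns a dict with "frame" (400x640x3 uint8, red, green, blue), "vfov" (degrees; the focal length in pixels is half the picture's height over the tangent of half this angle, whatever the lens; pixels are square), "cx", "cy" (the principal point, pixels), "R" (3x3) and "t" (3): a world point X has camera coordinates R X + t. Camera axes: x right, y down, z forward; pixel columns grow to the right and rows downward; lengths in mm; the calibration is good to about 2 mm. A picture is of the moment at which its call begins. There is no depth.
- bot.job_done(): hands the job in; it is judged then, once.
Trained networks look in a picture, given as the dict that the camera call returned (one of the last four; its "shot" number tells which), for a name from the list of things; names that differ only in an ending like _2 or _b are one class to them, and where a whole thing is asked for, a point or a joint stands for the part that bears it (a point fixed in the world has none). Each returns a list of dicts, best first, with "score" (0 to 1); they miss things now and then, are a little off and sometimes report something else, mostly with a low value. They report only what shows in the picture. A call takes as long as a camera call.
- bot.find_in(picture, label): "box" ([left, top, right, bottom] in pixels, round what is visible of it).
- bot.cut_out(picture, label): "pixels" (400x640 bool, what is visible of it) and "box" ([left, top, right, bottom] in pixels, round what is visible of it).
- bot.place_of(picture, label): "pixel" ([column, row] in pixels: a listed point, or the origin of a listed thing).
The state is a dict: "t": time; "joint_pos": joint angles; "joint_velocities": joint speeds; "joint_torque": joint torques, N m; "tcp_pos": TCP position; "tcp_rot": TCP orientation; "wrist_force": force on the tool from outside, world axes, zero at the start; "ft_torque": the same for the moment, N m; "finger_gap": finger opening in mm; "grip_force": force on a finger pad.
Only numpy, scipy, OpenCV 4.12 (cv2) and the standard library are available. Lean on these libraries where they do the work, as an engineer would, in place of code of your own. Each camera call takes 0.05 s, during which the arm holds its last target. There are 200 camera calls.

## Working session

There is one attempt and no reset: what is moved stays moved. The work goes in short steps, Python scripts to look and compute and a tool call to move; the robot and the scene stay as the last step left them, time stands still between calls to the robot, and variables do not carry over. Pictures are saved under pics/ and viewed, at most 10 in all, crops included, and the job is handed in when it is done.

Besides the shell and the picture viewer there is one more tool, called by a JSON object that holds its "method" and its "body", one argument or row to a line. move_arm: Moves the arm, as the interface text tells. Its arguments: {"type":"object","properties":{"deltas":{"type":"array","items":{"type":"array"}},"force":{"type":"number"}},"required":["deltas"]}

```bash
mkdir -p pics; cat > h.py <<'E'
import numpy as np, cv2
from scipy.spatial.transform import Rotation as Ro
from plant import bot
def ray(p,px):
    f=200/np.tan(np.radians(p["vfov"])/2); R=np.array(p["R"]);t=np.array(p["t"])
    d=R.T@np.array([(px[0]-p["cx"])/f,(px[1]-p["cy"])/f,1]); return -R.T@t,d/np.linalg.norm(d)
def proj(p,X):
    f=200/np.tan(np.radians(p["vfov"])/2); c=np.array(p["R"])@X+np.array(p["t"])
    return np.array([p["cx"]+f*c[0]/c[2],p["cy"]+f*c[1]/c[2]])
def atz(p,px,z):
    o,d=ray(p,px); return o+d*(z-o[2])/d[2]
def tri(rs):
    A=np.zeros((3,3));b=np.zeros(3)
    for o,d in rs:
        P=np.eye(3)-np.outer(d,d);A+=P;b+=P@o
    X=np.linalg.solve(A,b); return X,[np.linalg.norm((np.eye(3)-np.outer(d,d))@(X-o)) for o,d in rs]
def save(p,n): cv2.imwrite("pics/"+n+".png",p["frame"][:,:,::-1])
E
python3 - <<'E'
from h import *
P={n:bot.get_image(n) for n in("scene","side","wrist")}
for n in P: save(P[n],n+"0")
im=np.vstack([P["scene"]["frame"],P["side"]["frame"]])
for l in("lift_bar","spout","tray_pull","mug_mouth","stand","holder","drip_tray","tall_mug"):
    rs=[]
    for n in P:
        r=bot.place_of(P[n],l)
        if r:
            print(l,n,np.round(r[0]["pixel"],1),round(r[0]["score"],2),end=" ")
            if r[0]["score"]>.4 : rs.append(ray(P[n],r[0]["pixel"]))
    if len(rs)>1:
        X,e=tri(rs);print(np.round(X),np.round(e,1))
    else: print()
print(bot.get_obs())
E
```

```text
lift_bar scene [293.  158.7] 0.9 lift_bar side [323.1 149.6] 0.55 [482. -50. 140.] [4.4 4.4]
spout scene [275.6 147.2] 0.87 spout side [333.1 121.6] 0.95 [546.  56. 101.] [0.9 0.9]
tray_pull side [288.5  91.3] 0.86 
mug_mouth scene [240.2 140. ] 0.88 mug_mouth side [313.3  96.2] 0.96 [524. 167.  99.] [3.7 3.7]
stand scene [278.8 173.8] 0.79 stand side [332.4 147.3] 0.6 [546.  50.   0.] [2.9 2.9]
holder scene [249.3 165.8] 0.58 
drip_tray scene [249.7 168.4] 0.76 drip_tray side [312.9 122.5] 0.66 [516. 142.  10.] [1.7 1.7]
tall_mug scene [246.4 167.4] 0.79 tall_mug side [308.7 119.4] 0.76 [505. 145.  22.] [2.9 2.9]
{'t': 1.35, 'joint_pos': array([-1.33088941,  0.38340709,  0.01643545,  1.37007616, -0.00629276,
        1.3881827 , -0.04648742]), 'joint_velocities': array([ 8.82699232e-06,  6.19787513e-04, -1.11662119e-03, -6.14265254e-04,
       -1.93923527e-03,  5.86228269e-04, -1.08768848e-03]), 'joint_torque': array([-2.68206522e-04, -6.27350807e+01,  8.42596740e-01, -3.72067308e+01,
        1.65429572e-02,  3.00477957e-03, -3.21037840e-05]), 'tcp_pos': array([186.35202469, 596.57151047, 231.28602766]), 'tcp_rot': array([-4.73784072e-01, -3.10561865e+00,  2.92635396e-05]), 'wrist_force': array([0.17227328, 0.78016037, 0.29089535]), 'ft_torque': array([-0.00273938,  0.05115062, -0.0404232 ]), 'grip_force': 0.0, 'finger_gap': 85.54902102918612}
```

View pictures.

View pics/scene0.png

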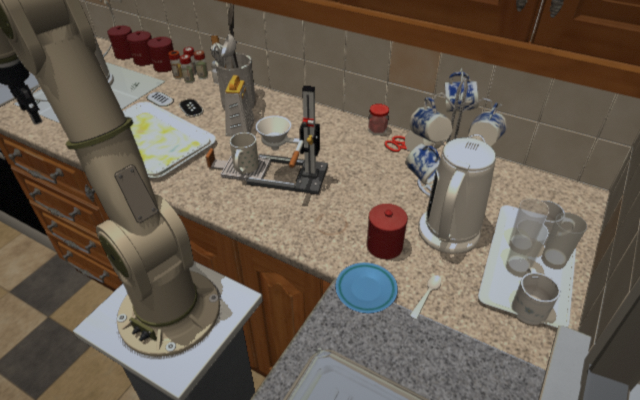

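View pics/side0.png

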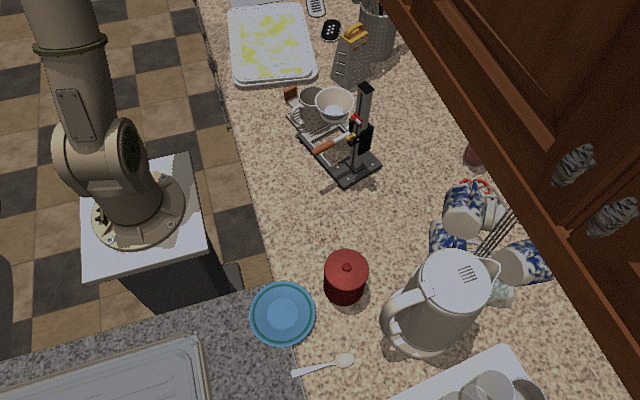

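```bash
cat > fit.py <<'E'
from h import *
from scipy.optimize import least_squares
def fit(P,obs,x0=(546,53,-1.25,.1)):
    # obs: (cam,label,pixel)
    def pt(v,l):
        out=v[3]*1000
        L={"lift_bar":(84,-95,145),"spout":(0,0,98),"tray_pull":(-112-out,0,40),"drip_tray":(-out,0,0),"stand":(0,0,0),"mug_mouth":(v[4]-out,v[5],114)}[l]
        c,s=np.cos(v[2]),np.sin(v[2])
        return np.array([v[0]+c*L[0]-s*L[1],v[1]+s*L[0]+c*L[1],L[2]])
    f=lambda v:np.concatenate([proj(P[n],pt(v,l))-p for n,l,p in obs])
    r=least_squares(f,list(x0)+[0,0],loss="soft_l1",x_scale=[10,10,.1,.01,10,10])
    return r.x,f(r.x).reshape(-1,2),pt
E
python3 - <<'E'
from fit import *
P={n:bot.get_image(n) for n in("scene","side")}
obs=[("scene","lift_bar",[293,158.7]),("side","lift_bar",[323.1,149.6]),("scene","spout",[275.6,147.2]),("side","spout",[333.1,121.6]),
("side","tray_pull",[288.5,91.3]),("scene","mug_mouth",[240.2,140]),("side","mug_mouth",[313.3,96.2]),("scene","stand",[278.8,173.8]),("side","stand",[332.4,147.3]),
("scene","drip_tray",[249.7,168.4]),("side","drip_tray",[312.9,122.5])]
v,e,pt=fit(P,obs)
print(np.round(v,3));print(np.round(e,1).tolist())
for l in("lift_bar","tray_pull","mug_mouth"):print(l,np.round(pt(v,l)))
o=bot.get_obs();M=Ro.from_rotvec(o["tcp_rot"]).as_matrix();print(np.round(M,3))
ax=np.array([np.cos(v[2]),np.sin(v[2]),0])
for s in(1,-1):
    y=s*ax; ty=M.T@y; print("turn about tool z",np.arctan2(-ty[0],ty[1]))
E
```

```text
[ 5.46821e+02  5.53650e+01 -1.26900e+00  9.80000e-02 -2.32100e+00
 -8.43000e-01]
[[2.0, 0.1], [-0.1, -2.0], [0.6, 1.0], [0.3, 0.5], [3.1, -0.2], [2.9, -0.3], [-1.4, -0.7], [-0.5, -0.0], [-0.4, -2.4], [-1.8, 1.1], [-0.2, 0.9]]
lift_bar [481. -53. 145.]
tray_pull [484. 256.  40.]
mug_mouth [516. 151. 114.]
[[-0.955  0.298 -0.   ]
 [ 0.298  0.955  0.   ]
 [ 0.    -0.    -1.   ]]
turn about tool z 2.5374962729091974
turn about tool z -0.6040963806805957
```

{"method": "move_arm", "body": {
  "deltas": [
    [[0,0,0],[0,0,-0.12],85],
    [[0,0,0],[0,0,-0.12],85],
    [[0,0,0],[0,0,-0.12],85],
    [[0,0,0],[0,0,-0.12],85],
    [[0,0,0],[0,0,-0.124],85],
    [[-25,-35,0],[0,0,0],85],
    [[-25,-35,0],[0,0,0],85],
    [[-25,-35,0],[0,0,0],85],
    [[-14,-40,0],[0,0,0],85],
    [[0,-40,0],[0,0,0],85],
    [[0,-40,0],[0,0,0],85],
    [[0,-40,0],[0,0,0],85]
  ]
}}

```text
t: 2.45
tcp_pos: [346.9, 370.9, 231.2]
tcp_rot: [0.47, -3.106, -0.0]
wrist_force: [1.4, 0.2, 0.3]
finger_gap: 85.1
grip_force: 0.0
```

{"method": "move_arm", "body": {
  "deltas": [
    [[0,-40,0],[0,0,0],85],
    [[0,-40,0],[0,0,0],85],
    [[0,-40,0],[0,0,0],85],
    [[0,-40,0],[0,0,0],85],
    [[0,-40,0],[0,0,0],85],
    [[0,-40,0],[0,0,0],85],
    [[0,-40,0],[0,0,0],85],
    [[0,-40,0],[0,0,0],85],
    [[0,-40,0],[0,0,0],85],
    [[0,-40,0],[0,0,0],85],
    [[0,-43,0],[0,0,0],85],
    [[0,0,0],[0,0,0],85]
  ]
}}

```text
out of range: row 11 has -43, outside -41.7 to 41.7
```

{"method": "move_arm", "body": {
  "deltas": [
    [[0,-40,0],[0,0,0],85],
    [[0,-40,0],[0,0,0],85],
    [[0,-40,0],[0,0,0],85],
    [[0,-40,0],[0,0,0],85],
    [[0,-40,0],[0,0,0],85],
    [[0,-40,0],[0,0,0],85],
    [[0,-40,0],[0,0,0],85],
    [[0,-40,0],[0,0,0],85],
    [[0,-40,0],[0,0,0],85],
    [[0,-40,0],[0,0,0],85],
    [[0,-41,0],[0,0,0],85],
    [[0,0,0],[0,0,0],85]
  ]
}}

```text
t: 3.45
tcp_pos: [478.0, -57.1, 232.0]
tcp_rot: [-0.455, 3.107, -0.005]
wrist_force: [-0.7, -0.1, -0.0]
finger_gap: 84.8
grip_force: 0.0
```

```bash
python3 - <<'E'
from fit import *
P={n:bot.get_image(n) for n in("scene","side","wrist")}
save(P["wrist"],"w1")
p=P["wrist"]
for l,z in(("lift_bar",145),("spout",98),("mug_mouth",114),("tray_pull",40)):
    for n in P:
        r=bot.place_of(P[n],l)
        if r: print(l,n,np.round(r[0]["pixel"],1),round(r[0]["score"],2),np.round(atz(P[n],r[0]["pixel"],z)))
r=bot.cut_out(p,"lift_bar")
if r: print("cut",r[0]["box"],r[0]["score"])
o=bot.get_obs();print(o["tcp_pos"],o["wrist_force"],o["joint_pos"])
E
```

```text
lift_bar scene [294.  158.8] 0.83 [480. -51. 145.]
lift_bar side [321.  150.1] 0.71 [474. -59. 145.]
lift_bar wrist [319.5 208.4] 0.82 [478. -52. 145.]
spout scene [277.1 147.8] 0.67 [550.  54.  98.]
spout side [332.9 118. ] 0.83 [550.  70.  98.]
mug_mouth scene [239.3 141.5] 0.8 [504. 156. 114.]
mug_mouth side [314.6  98.1] 0.72 [520. 140. 114.]
mug_mouth wrist [515.  297.4] 0.93 [517. 153. 114.]
tray_pull scene [207.6 156.1] 0.83 [472. 264.  40.]
tray_pull side [287.4  90.2] 0.56 [473. 264.  40.]
tray_pull wrist [575.5 257.7] 0.75 [479. 261.  40.]
[477.15316627 -48.14938679 231.29959302] [ 0.69338352 -0.92623032  0.47700127] [-0.44127408  0.06057192  0.50135642  1.77270094 -0.03007457  1.31590358
  1.9390412 ]
```

View pics/w1.png

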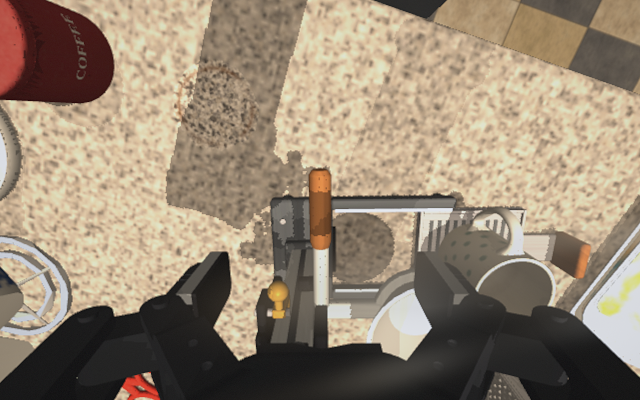

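{"method": "move_arm", "body": {
  "deltas": [
    [[0,0,15],[0,0,0],85],
    [[0,0,15],[0,0,0],85],
    [[0,0,10],[0,0,0],85],
    [[0,0,0],[0,0,0],85],
    [[0,0,0],[0,0,0],85],
    [[0,0,0],[0,0,0],85]
  ]
}}

```text
t: 4.75
tcp_pos: [477.5, -48.3, 192.0]
tcp_rot: [-0.471, 3.105, -0.0]
wrist_force: [-1.1, 0.7, -0.2]
finger_gap: 85.3
grip_force: 0.0
```

```bash
cat > loc.py <<'E'
from h import *
p=bot.get_image("wrist"); o=bot.get_obs();M=Ro.from_rotvec(o["tcp_rot"]).as_matrix()
r=bot.place_of(p,"lift_bar"); c=bot.cut_out(p,"lift_bar")
print(o["tcp_pos"],np.round(M,3).tolist(),o["wrist_force"])
if r:
    X=atz(p,r[0]["pixel"],145);print(r[0]["score"],r[0]["pixel"],"X",X,"tool",M.T@(X-o["tcp_pos"]))
if c: 
    print(c[0]["box"]); m=c[0]["pixels"]; ys,xs=np.where(m); (cx,cy),(w,h),a=cv2.minAreaRect(np.c_[xs,ys].astype(np.float32)); print("rect",cx,cy,w,h,a)
E
python3 loc.py
```

```text
[477.64853806 -48.29622927 192.10166543] [[-0.955, -0.297, 0.001], [-0.297, 0.955, 0.0], [-0.001, -0.0, -1.0]] [ 1.28490862  0.4159897  -0.13625333]
0.77 [317.3, 223.8] X [476.74813339 -51.33204299 145.        ] tool [ 1.81025164 -2.61734606 47.10059732]
[235.1, 174.6, 530.9, 399.4]
rect 397.79541015625 287.1935119628906 296.4188537597656 190.59117126464844 9.727578163146973
```

{"method": "move_arm", "body": {
  "deltas": [
    [[2,-2.5,10],[0,0,0],85],
    [[0,0,15],[0,0,0],85],
    [[0,0,15],[0,0,0],85],
    [[0,0,15],[0,0,0],85],
    [[0,0,10],[0,0,0],85],
    [[0,0,0],[0,0,0],85],
    [[0,0,0],[0,0,0],40],
    [[0,0,0],[0,0,0],30],
    [[0,0,0],[0,0,0],28],
    [[0,0,0],[0,0,0],26],
    [[0,0,0],[0,0,0],26],
    [[0,0,0],[0,0,0],26]
  ],
  "force": 30
}}

```text
t: 5.9
tcp_pos: [476.2, -51.2, 126.7]
tcp_rot: [-0.471, 3.105, 0.0]
wrist_force: [-0.0, -0.1, 1.2]
finger_gap: 25.7
grip_force: 0.0
```

```bash
python3 - <<'E'
from h import *
p=bot.get_image("wrist");save(p,"w2");s=bot.get_image("side");save(s,"s2")
o=bot.get_obs();print(o["tcp_pos"],o["wrist_force"],o["finger_gap"],o["grip_force"])
im=np.hstack([p["frame"][100:,120:520],s["frame"][40:340,160:560]]);cv2.imwrite("pics/c2.png",im[:,:,::-1])
E
```

```text
[476.08111524 -51.20116856 126.45819194] [1.07684496 0.62958303 0.43947401] 26.284726987903927 0.0
```

View pics/c2.png

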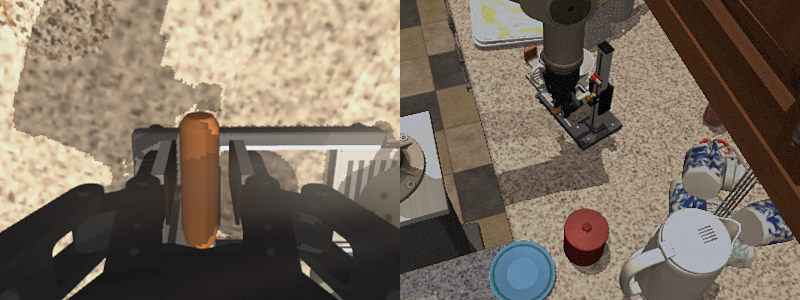

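The pads straddle the wooden bar (crop column ~198, pads at ~168 and ~237), roughly centred along the grip. Closing.

{"method": "move_arm", "body": {
  "deltas": [
    [[0,0,0],[0,0,0],18],
    [[0,0,0],[0,0,0],14],
    [[0,0,0],[0,0,0],10],
    [[0,0,0],[0,0,0],10],
    [[0,0,0],[0,0,0],10],
    [[0,0,0],[0,0,0],10]
  ],
  "force": 45
}}

```text
t: 6.5
tcp_pos: [476.4, -52.4, 126.6]
tcp_rot: [-0.47, 3.105, -0.002]
wrist_force: [1.8, -5.2, 1.4]
finger_gap: 15.8
grip_force: 43.9
```

{"method": "move_arm", "body": {
  "deltas": [
    [[0,-1.5,0],[0,0,0],10],
    [[0,0,0],[0,0,0],10],
    [[0,0,-2],[0,0,0],10],
    [[0,0,-4],[0,0,0],10],
    [[0,0,-4],[0,0,0],10],
    [[0,0,-4],[0,0,0],10],
    [[0,0,-4],[0,0,0],10],
    [[0,0,-4],[0,0,0],10],
    [[0,0,-4],[0,0,0],10],
    [[0,0,-4],[0,0,0],10],
    [[0,0,-2],[0,0,0],10],
    [[0,0,0],[0,0,0],10]
  ]
}}

```text
t: 7.5
tcp_pos: [476.4, -52.4, 158.0]
tcp_rot: [0.472, -3.106, 0.0]
wrist_force: [3.7, -1.2, -6.6]
finger_gap: 15.6
grip_force: 44.4
```

```bash
cat > look.py <<'E'
import sys
from h import *
P={n:bot.get_image(n) for n in("scene","side","wrist")}
o=bot.get_obs();print(o["t"],o["tcp_pos"],np.round(o["wrist_force"],1),o["finger_gap"],o["grip_force"])
c=[]
for n,X,h in(("scene",[575,-50,200],35),("side",[575,-50,200],35),("wrist",None,0)):
    f=P[n]["frame"]
    u,v=proj(P[n],np.array(X)).astype(int) if X else (300,270)
    h=h or 90
    c.append(cv2.resize(f[max(v-h,0):v+h,max(u-h,0):u+h],(266,266) if n=="wrist" else (266,266),interpolation=cv2.INTER_CUBIC))
    print(n,u-h,v-h)
cv2.imwrite(f"pics/{sys.argv[1]}.png",np.hstack(c)[:,:,::-1])
E
python3 look.py l1
```

```text
7.65 [476.37038906 -52.4453629  157.92850217] [ 4.8 -0.4 -8. ] 15.74931531270949 44.34421330690384
scene 276 89
side 325 88
wrist 210 180
```

View pics/l1.png

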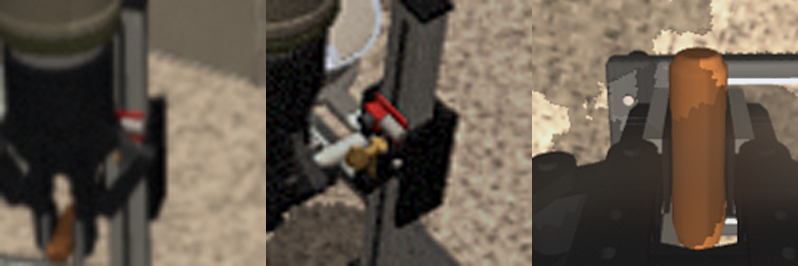

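```bash
cat > brass.py <<'E'
from h import *
def brass(f,o=(320,85,385,165)):
    s=f[o[1]:o[3],o[0]:o[2]]; s=cv2.resize(s,None,fx=8,fy=8,interpolation=cv2.INTER_CUBIC)
    hsv=cv2.cvtColor(s,cv2.COLOR_RGB2HSV)
    out={}
    for k,lo,hi in(("brass",(16,140,70),(30,255,255)),("red",(0,180,90),(6,255,255))):
        m=cv2.inRange(hsv,lo,hi); n,l,st,c=cv2.connectedComponentsWithStats(m)
        if n>1:
            i=1+st[1:,4].argmax(); ys,xs=np.where(l==i); w,V=np.linalg.eigh(np.cov(np.c_[xs,ys].T))
            out[k]=[round(float(q),2) for q in(c[i][0]/8+o[0],c[i][1]/8+o[1],st[i,4]/64,np.degrees(np.arctan2(V[1,1],V[0,1]))%180,w[1]**.5/8,w[0]**.5/8)]
    return out,s
if __name__=="__main__":
    import sys
    p=bot.get_image("side");q=bot.get_obs()
    save(p,"side_"+sys.argv[1]); o,s=brass(p["frame"]);cv2.imwrite(f"pics/b_{sys.argv[1]}.png",s[:,:,::-1])
    print(round(q["t"],2),np.round(q["tcp_pos"],2),np.round(q["wrist_force"],1),q["finger_gap"]);print(o)
E
python3 brass.py 1; python3 - <<'E'
from brass import *
for n in("side0","s2"):
    print(n,brass(cv2.imread(f"pics/{n}.png")[:,:,::-1])[0])
p=bot.get_image("side")
# pawl/pin plane guess: stand x=105,y=-30
c,s=np.cos(-1.269),np.sin(-1.269)
w=lambda x,y,z:np.array([546.8+c*x-s*y,55.4+s*x+c*y,z])
for z in(140,160,180,200,220):print(z,np.round(proj(p,w(105,-30,z)),1),np.round(proj(p,w(75,-30,z)),1))
E
```

```text
7.7 [476.39 -52.44 157.96] [ 5.2 -1.3 -8.8] 15.434340885745668
{'brass': [351.17, 128.27, 32.5, 150.1, 3.04, 1.1], 'red': [355.74, 116.74, 30.09, 23.48, 2.78, 1.37]}
side0 {'brass': [349.34, 137.58, 28.55, 151.84, 2.72, 1.15], 'red': [355.95, 116.93, 26.69, 22.31, 2.71, 1.29]}
s2 {'brass': [350.07, 136.99, 33.72, 148.13, 3.04, 1.07], 'red': [355.89, 116.95, 26.53, 20.63, 2.74, 1.36]}
140 [349.2 142.6] [342.  134.9]
160 [349.8 137.5] [342.5 129.7]
180 [350.4 132.2] [342.9 124.3]
200 [351.  126.7] [343.4 118.8]
220 [351.7 121. ] [344. 113.]
```

```bash
python3 - <<'E'
import cv2,numpy as np
a=cv2.imread("pics/side0.png")[85:165,320:385];a=cv2.resize(a,None,fx=6,fy=6,interpolation=cv2.INTER_CUBIC)
b=cv2.resize(cv2.imread("pics/b_1.png"),(a.shape[1],a.shape[0]))
cv2.imwrite("pics/ab.png",np.hstack([a,b]))
E
```

```text
(no output)
```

View pics/ab.png

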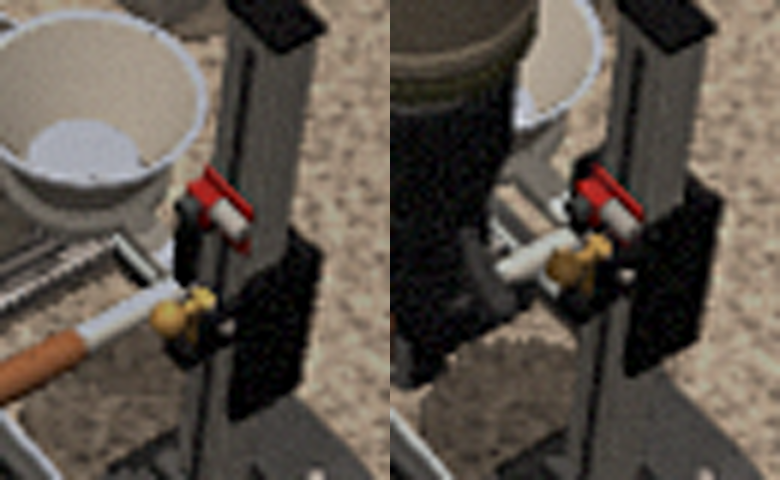

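The crop shows the pawl nose (side px ~(355,126)) still well below the rung (~(357,120)), and untilted. I'll continue in steps while tracking the brass.

{"method": "move_arm", "body": {
  "deltas": [
    [[0,0,-2],[0,0,0],10],
    [[0,0,-2],[0,0,0],10],
    [[0,0,-2],[0,0,0],10],
    [[0,0,0],[0,0,0],10]
  ]
}}

```text
t: 8.08
tcp_pos: [476.4, -52.5, 164.3]
tcp_rot: [0.472, -3.106, -0.0]
wrist_force: [4.6, -0.0, -7.0]
finger_gap: 15.2
grip_force: 44.4
```

```bash
python3 brass.py 2
```

```text
8.13 [476.4  -52.47 164.23] [ 3.9 -0.1 -6.9] 15.618129272068646
{'brass': [351.27, 126.71, 33.23, 148.63, 3.08, 1.09], 'red': [355.71, 116.78, 29.42, 23.7, 2.75, 1.37]}
```

{"method": "move_arm", "body": {
  "deltas": [
    [[0,0,-1],[0,0,0],10],
    [[0,0,-1],[0,0,0],10],
    [[0,0,-1],[0,0,0],10],
    [[0,0,0],[0,0,0],10]
  ]
}}

```text
t: 8.47
tcp_pos: [476.4, -52.4, 167.2]
tcp_rot: [0.472, -3.106, -0.0]
wrist_force: [4.1, 0.2, -7.4]
finger_gap: 15.8
grip_force: 44.4
```

```bash
python3 brass.py 3
```

```text
8.52 [476.39 -52.43 167.2 ] [ 3.6  0.3 -7.4] 15.556213779358274
{'brass': [351.16, 125.99, 33.5, 148.65, 2.99, 1.11], 'red': [355.69, 116.75, 30.08, 22.99, 2.74, 1.35]}
```

{"method": "move_arm", "body": {
  "deltas": [
    [[0,0,-1],[0,0,0],10],
    [[0,0,-1],[0,0,0],10],
    [[0,0,0],[0,0,0],10]
  ]
}}

```text
t: 8.77
tcp_pos: [476.4, -52.4, 169.2]
tcp_rot: [0.472, -3.106, -0.0]
wrist_force: [4.2, 1.2, -7.0]
finger_gap: 15.6
grip_force: 44.4
```

```bash
python3 brass.py 4
```

```text
8.82 [476.4  -52.47 169.24] [ 4.3  1.  -7.4] 15.46950371199585
{'brass': [351.41, 125.26, 33.42, 151.0, 3.03, 1.06], 'red': [355.74, 116.79, 29.31, 24.52, 2.77, 1.34]}
```

{"method": "move_arm", "body": {
  "deltas": [
    [[0,0,-1],[0,0,0],10],
    [[0,0,-1],[0,0,0],10],
    [[0,0,0],[0,0,0],10]
  ]
}}

```text
t: 9.07
tcp_pos: [476.4, -52.5, 171.3]
tcp_rot: [0.472, -3.106, -0.0]
wrist_force: [3.1, 0.5, -7.3]
finger_gap: 15.2
grip_force: 44.4
```

```bash
python3 brass.py 5
```

```text
9.12 [476.41 -52.5  171.27] [ 3.7  0.7 -7.4] 15.26146349352711
{'brass': [351.21, 124.83, 33.47, 149.51, 3.01, 1.1], 'red': [355.79, 116.67, 28.47, 23.91, 2.84, 1.29]}
```

{"method": "move_arm", "body": {
  "deltas": [
    [[0,0,-1],[0,0,0],10],
    [[0,0,-1],[0,0,0],10],
    [[0,0,0],[0,0,0],10]
  ]
}}

```text
t: 9.37
tcp_pos: [476.4, -52.5, 173.3]
tcp_rot: [0.472, -3.106, -0.0]
wrist_force: [4.7, 1.7, -6.5]
finger_gap: 15.6
grip_force: 44.5
```

```bash
python3 brass.py 6
```

```text
9.42 [476.4  -52.48 173.29] [ 3.8  1.2 -7.2] 15.211317086251045
{'brass': [351.44, 124.04, 35.47, 152.9, 2.91, 1.1], 'red': [355.74, 116.66, 28.36, 23.66, 2.74, 1.28]}
```

{"method": "move_arm", "body": {
  "deltas": [
    [[0,0,-1],[0,0,0],10],
    [[0,0,-1],[0,0,0],10],
    [[0,0,0],[0,0,0],10]
  ]
}}

```text
t: 9.67
tcp_pos: [476.4, -52.5, 175.2]
tcp_rot: [0.472, -3.106, -0.0]
wrist_force: [4.5, 1.1, -8.0]
finger_gap: 15.4
grip_force: 44.4
```

```bash
python3 brass.py 7
```

```text
9.72 [476.39 -52.46 175.22] [ 3.7  1.5 -8. ] 15.046127662762483
{'brass': [351.49, 123.33, 36.2, 152.42, 2.82, 1.14], 'red': [355.8, 116.48, 26.33, 23.28, 2.83, 1.19]}
```

{"method": "move_arm", "body": {
  "deltas": [
    [[0,0,-1],[0,0,0],10],
    [[0,0,-1],[0,0,0],10],
    [[0,0,0],[0,0,0],10]
  ]
}}

```text
t: 9.97
tcp_pos: [476.4, -52.5, 177.3]
tcp_rot: [0.472, -3.106, -0.0]
wrist_force: [3.3, 2.0, -7.6]
finger_gap: 15.4
grip_force: 44.4
```

```bash
python3 brass.py 8; python3 - <<'E'
import cv2,numpy as np
g=[cv2.resize(cv2.imread(f"pics/b_{i}.png")[160:480,160:440],None,fx=.95,fy=.95) for i in(3,6,8)]
cv2.imwrite("pics/abc.png",np.hstack(g))
E
```

```text
10.02 [476.41 -52.49 177.26] [ 4.2  1.4 -7.8] 15.167159600139808
{'brass': [351.91, 123.19, 41.08, 137.13, 2.55, 2.04], 'red': [355.55, 116.27, 24.69, 19.97, 2.54, 1.19]}
```

View pics/abc.png

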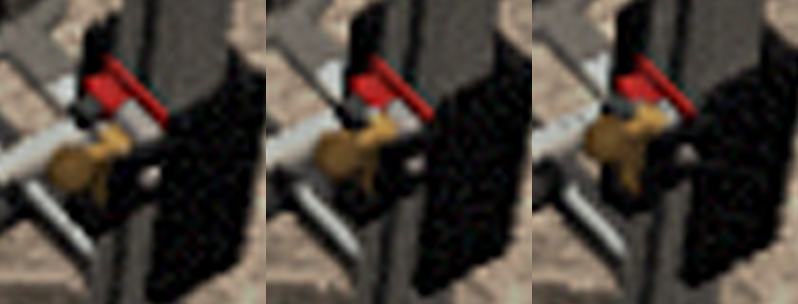

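{"method": "move_arm", "body": {
  "deltas": [
    [[0,0,-1],[0,0,0],10],
    [[0,0,-1],[0,0,0],10],
    [[0,0,0],[0,0,0],10]
  ]
}}

```text
t: 10.27
tcp_pos: [476.4, -52.5, 179.3]
tcp_rot: [0.472, -3.106, -0.0]
wrist_force: [3.7, 1.0, -8.3]
finger_gap: 15.8
grip_force: 44.4
```

```bash
python3 brass.py 9
```

```text
10.32 [476.39 -52.51 179.27] [ 3.2  1.9 -8.5] 15.5148170410345
{'brass': [351.69, 121.5, 30.7, 159.34, 2.55, 1.16], 'red': [355.66, 116.13, 22.03, 21.1, 2.53, 1.13]}
```

{"method": "move_arm", "body": {
  "deltas": [
    [[0,0,-1],[0,0,0],10],
    [[0,0,-0.5],[0,0,0],10],
    [[0,0,0],[0,0,0],10]
  ]
}}

```text
t: 10.57
tcp_pos: [476.4, -52.5, 180.7]
tcp_rot: [0.472, -3.106, -0.0]
wrist_force: [3.1, 2.0, -8.5]
finger_gap: 15.8
grip_force: 44.4
```

```bash
python3 brass.py 10
```

```text
10.62 [476.39 -52.48 180.73] [ 4.3  3.  -8.7] 15.498332485642592
{'brass': [352.07, 122.46, 41.5, 104.58, 2.61, 2.15], 'red': [355.7, 116.05, 19.77, 20.3, 2.51, 1.08]}
```

{"method": "move_arm", "body": {
  "deltas": [
    [[0,0,-0.5],[0,0,0],10],
    [[0,0,-1],[0,0,0],10],
    [[0,0,0],[0,0,0],10]
  ]
}}

```text
t: 10.87
tcp_pos: [476.4, -52.5, 182.3]
tcp_rot: [0.472, -3.106, -0.0]
wrist_force: [3.6, 3.1, -7.5]
finger_gap: 15.4
grip_force: 44.4
```

```bash
python3 brass.py 11
```

```text
10.92 [476.38 -52.46 182.26] [ 3.6  2.7 -7.6] 15.529440841859852
{'brass': [352.18, 121.96, 43.05, 100.26, 2.76, 2.12], 'red': [355.62, 115.89, 15.39, 19.43, 2.74, 1.05]}
```

{"method": "move_arm", "body": {
  "deltas": [
    [[0,0,-0.5],[0,0,0],10],
    [[0,0,-1],[0,0,0],10],
    [[0,0,0],[0,0,0],10]
  ]
}}

```text
t: 11.17
tcp_pos: [476.4, -52.5, 183.8]
tcp_rot: [0.472, -3.106, -0.0]
wrist_force: [3.7, 2.4, -6.9]
finger_gap: 15.0
grip_force: 44.4
```

```bash
python3 brass.py 12; python3 - <<'E'
import cv2,numpy as np
g=[cv2.resize(cv2.imread(f"pics/b_{i}.png")[140:420,160:400],None,fx=1.1,fy=1.1) for i in(9,11,12)]
cv2.imwrite("pics/abd.png",np.hstack(g))
E
```

```text
11.22 [476.4  -52.46 183.77] [ 4.2  3.1 -8.2] 15.145960462875353
{'brass': [352.39, 121.57, 44.69, 98.46, 2.9, 2.2], 'red': [355.63, 115.79, 12.72, 19.98, 2.56, 1.12]}
```

View pics/abd.png

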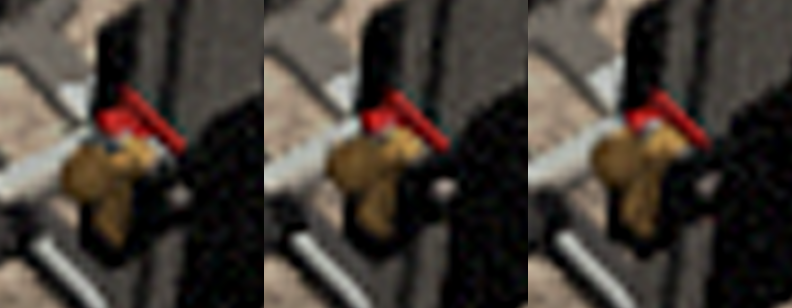

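{"method": "move_arm", "body": {
  "deltas": [
    [[0,0,-1],[0,0,0],10],
    [[0,0,0],[0,0,0],10],
    [[0,0,0],[0,0,0],10],
    [[0,0,0],[0,0,0],10]
  ]
}}

```text
t: 11.55
tcp_pos: [476.4, -52.5, 184.8]
tcp_rot: [0.472, -3.106, -0.0]
wrist_force: [4.6, 3.0, -7.3]
finger_gap: 15.5
grip_force: 44.4
```

```bash
python3 brass.py 13
```

```text
11.6 [476.4  -52.47 184.8 ] [ 5.1  2.8 -7.8] 15.48104985129443
{'brass': [352.59, 121.22, 50.33, 109.02, 2.86, 2.18], 'red': [356.85, 115.72, 7.09, 44.01, 2.26, 0.46]}
```

{"method": "move_arm", "body": {
  "deltas": [
    [[0,0,-1],[0,0,0],10],
    [[0,0,0],[0,0,0],10],
    [[0,0,0],[0,0,0],10],
    [[0,0,0],[0,0,0],10]
  ]
}}

```text
t: 11.93
tcp_pos: [476.4, -52.5, 185.8]
tcp_rot: [0.472, -3.106, -0.0]
wrist_force: [5.0, 3.5, -8.3]
finger_gap: 15.7
grip_force: 44.4
```

```bash
python3 brass.py 14
```

```text
11.98 [476.39 -52.51 185.77] [ 3.5  3.9 -7.9] 15.647288242955442
{'brass': [352.41, 119.26, 33.28, 162.61, 2.81, 1.11], 'red': [355.54, 115.74, 9.55, 18.07, 2.64, 1.17]}
```

```bash
python3 - <<'E'
from h import *
for i in range(1,15):
    s=cv2.imread(f"pics/b_{i}.png")[150:430,150:420]
    m=cv2.inRange(cv2.cvtColor(s,cv2.COLOR_BGR2HSV),(14,130,45),(32,255,255))
    m=cv2.morphologyEx(m,cv2.MORPH_OPEN,np.ones((5,5)))
    ys,xs=np.where(m>0);print(i,len(xs)/64,np.round([xs.mean()/8,ys.mean()/8,xs.min()/8,ys.min()/8,xs.max()/8,ys.max()/8],2),round((ys.max()-ys.min())/8,1))
g=[cv2.resize(cv2.imread(f"pics/b_{i}.png")[120:400,160:400],None,fx=1.1,fy=1.1) for i in(12,13,14)]
cv2.imwrite("pics/abe.png",np.hstack(g))
E
```

```text
1 47.84375 [12.61 25.15  7.38 20.12 18.12 30.  ] 9.9
2 48.390625 [12.69 23.42  7.5  18.5  18.25 28.5 ] 10.0
3 48.0625 [12.6  22.82  7.38 18.   18.25 27.62] 9.6
4 48.5625 [12.8  22.1   7.5  17.5  18.   27.25] 9.8
5 47.796875 [12.73 21.61  7.62 17.   18.38 26.62] 9.6
6 50.609375 [12.87 20.87  7.88 16.38 18.   26.  ] 9.6
7 53.1875 [13.06 20.33  7.88 15.62 18.38 25.5 ] 9.9
8 58.0 [13.29 19.93  8.25 15.12 18.25 26.5 ] 11.4
9 60.09375 [13.24 19.57  8.38 14.62 18.   26.38] 11.8
10 61.375 [13.41 19.13  8.38 14.25 18.38 25.5 ] 11.2
11 62.15625 [13.52 18.7   8.5  13.5  18.5  25.38] 11.9
12 64.953125 [13.65 18.29  8.75 13.12 19.   25.5 ] 12.4
13 66.671875 [13.8  17.89  8.62 12.75 19.12 24.75] 12.0
14 67.15625 [13.79 17.73  8.88 12.25 19.25 24.62] 12.4
```

View pics/abe.png

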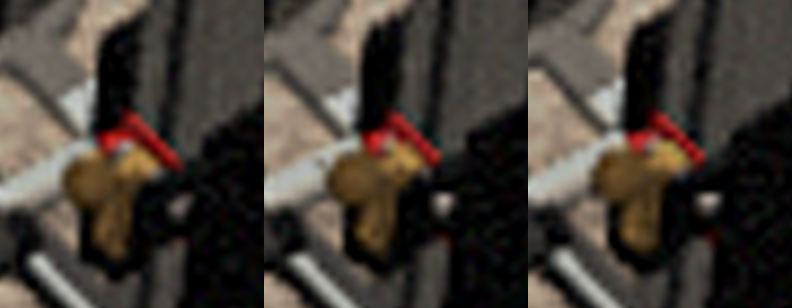

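Still tilted: the brass area in the picture grows steadily and has not dropped back. I'll continue in 1 mm steps with the better metric.

```bash
cat > br.py <<'E'
import sys
from h import *
p=bot.get_image("side");q=bot.get_obs();save(p,"side_"+sys.argv[1])
s=cv2.resize(p["frame"][85:165,320:385],None,fx=8,fy=8,interpolation=cv2.INTER_CUBIC)[100:430,150:420]
m=cv2.morphologyEx(cv2.inRange(cv2.cvtColor(s,cv2.COLOR_RGB2HSV),(14,130,45),(32,255,255)),cv2.MORPH_OPEN,np.ones((5,5)))
ys,xs=np.where(m>0);print(round(q["t"],2),round(q["tcp_pos"][2],2),np.round(q["wrist_force"],1),len(xs)/64,np.round([xs.mean()/8,ys.mean()/8-6.25],2),"h",(ys.max()-ys.min())/8)
E
```

{"method": "move_arm", "body": {
  "deltas": [
    [[0,0,-1],[0,0,0],10],
    [[0,0,0],[0,0,0],10],
    [[0,0,0],[0,0,0],10],
    [[0,0,0],[0,0,0],10]
  ]
}}

```text
t: 12.32
tcp_pos: [476.4, -52.5, 186.8]
tcp_rot: [0.472, -3.106, -0.0]
wrist_force: [3.7, 4.5, -7.5]
finger_gap: 15.2
grip_force: 44.4
```

```bash
python3 br.py 15
```

```text
12.37 186.77 [ 3.7  2.8 -8.6] 64.359375 [13.69 17.62] h 12.25
```

{"method": "move_arm", "body": {
  "deltas": [
    [[0,0,-1],[0,0,0],10],
    [[0,0,0],[0,0,0],10],
    [[0,0,0],[0,0,0],10],
    [[0,0,0],[0,0,0],10]
  ]
}}

```text
t: 12.7
tcp_pos: [476.4, -52.5, 187.8]
tcp_rot: [0.472, -3.106, -0.0]
wrist_force: [3.9, 3.4, -8.0]
finger_gap: 15.6
grip_force: 44.4
```

```bash
python3 br.py 16
```

```text
12.75 187.75 [ 4.3  3.7 -7.3] 61.921875 [13.68 17.2 ] h 12.0
```

{"method": "move_arm", "body": {
  "deltas": [
    [[0,0,-1],[0,0,0],10],
    [[0,0,0],[0,0,0],10],
    [[0,0,0],[0,0,0],10],
    [[0,0,0],[0,0,0],10]
  ]
}}

```text
t: 13.08
tcp_pos: [476.4, -52.5, 188.8]
tcp_rot: [0.472, -3.106, -0.0]
wrist_force: [3.8, 3.8, -9.0]
finger_gap: 15.6
grip_force: 44.4
```

```bash
python3 br.py 17
```

```text
13.13 188.75 [ 3.7  3.7 -8.3] 69.125 [13.92 16.73] h 12.125
```

{"method": "move_arm", "body": {
  "deltas": [
    [[0,0,-1],[0,0,0],10],
    [[0,0,0],[0,0,0],10],
    [[0,0,0],[0,0,0],10],
    [[0,0,0],[0,0,0],10]
  ]
}}

```text
t: 13.47
tcp_pos: [476.4, -52.5, 189.8]
tcp_rot: [0.472, -3.106, -0.0]
wrist_force: [4.5, 3.1, -7.6]
finger_gap: 15.5
grip_force: 44.4
```

```bash
python3 br.py 18
```

```text
13.52 189.75 [ 3.8  3.2 -9.3] 66.453125 [13.85 16.71] h 12.125
```

{"method": "move_arm", "body": {
  "deltas": [
    [[0,0,-1],[0,0,0],10],
    [[0,0,0],[0,0,0],10],
    [[0,0,0],[0,0,0],10],
    [[0,0,0],[0,0,0],10]
  ]
}}

```text
t: 13.85
tcp_pos: [476.4, -52.5, 190.8]
tcp_rot: [0.472, -3.106, -0.0]
wrist_force: [3.8, 2.8, -6.7]
finger_gap: 15.6
grip_force: 44.4
```

```bash
python3 br.py 19
```

```text
13.9 190.77 [ 3.2  3.9 -7.9] 65.890625 [13.76 16.35] h 12.125
```

{"method": "move_arm", "body": {
  "deltas": [
    [[0,0,-1],[0,0,0],10],
    [[0,0,0],[0,0,0],10],
    [[0,0,0],[0,0,0],10],
    [[0,0,0],[0,0,0],10]
  ]
}}

```text
t: 14.23
tcp_pos: [476.4, -52.5, 191.8]
tcp_rot: [0.472, -3.106, -0.0]
wrist_force: [4.2, 4.2, -8.3]
finger_gap: 15.6
grip_force: 44.5
```

```bash
python3 br.py 20
```

```text
14.28 191.78 [ 3.5  4.2 -7.8] 68.71875 [14.03 15.8 ] h 12.25
```

{"method": "move_arm", "body": {
  "deltas": [
    [[0,0,-1],[0,0,0],10],
    [[0,0,0],[0,0,0],10],
    [[0,0,0],[0,0,0],10],
    [[0,0,0],[0,0,0],10]
  ]
}}

```text
t: 14.62
tcp_pos: [476.4, -52.5, 192.8]
tcp_rot: [0.472, -3.106, -0.0]
wrist_force: [3.0, 3.7, -8.1]
finger_gap: 15.7
grip_force: 44.5
```

```bash
python3 br.py 21
```

```text
14.67 192.78 [ 3.8  4.1 -7.5] 70.375 [14.1  15.55] h 12.25
```

{"method": "move_arm", "body": {
  "deltas": [
    [[0,0,-1],[0,0,0],10],
    [[0,0,0],[0,0,0],10],
    [[0,0,0],[0,0,0],10],
    [[0,0,0],[0,0,0],10]
  ]
}}

```text
t: 15.0
tcp_pos: [476.4, -52.5, 193.8]
tcp_rot: [0.472, -3.106, -0.0]
wrist_force: [3.1, 3.5, -7.1]
finger_gap: 15.2
grip_force: 44.5
```

```bash
python3 br.py 22
```

```text
15.05 193.8 [ 3.8  3.2 -7.8] 67.703125 [14.12 15.2 ] h 12.25
```

{"method": "move_arm", "body": {
  "deltas": [
    [[0,0,-1],[0,0,0],10],
    [[0,0,0],[0,0,0],10],
    [[0,0,0],[0,0,0],10],
    [[0,0,0],[0,0,0],10]
  ]
}}

```text
t: 15.38
tcp_pos: [476.4, -52.5, 194.8]
tcp_rot: [0.472, -3.106, -0.0]
wrist_force: [1.9, 4.8, -7.3]
finger_gap: 15.3
grip_force: 44.5
```

```bash
python3 br.py 23
```

```text
15.43 194.81 [ 2.9  4.1 -6. ] 64.734375 [14.   15.11] h 12.25
```

{"method": "move_arm", "body": {
  "deltas": [
    [[0,0,-1],[0,0,0],10],
    [[0,0,0],[0,0,0],10],
    [[0,0,0],[0,0,0],10],
    [[0,0,0],[0,0,0],10]
  ]
}}

```text
t: 15.77
tcp_pos: [476.4, -52.5, 195.7]
tcp_rot: [0.472, -3.106, -0.0]
wrist_force: [3.2, 4.7, -7.2]
finger_gap: 15.4
grip_force: 44.5
```

```bash
python3 br.py 24
```

```text
15.82 195.75 [ 3.1  4.1 -7.6] 64.65625 [14.21 14.63] h 12.125
```

{"method": "move_arm", "body": {
  "deltas": [
    [[0,0,-1],[0,0,0],10],
    [[0,0,0],[0,0,0],10],
    [[0,0,0],[0,0,0],10],
    [[0,0,0],[0,0,0],10]
  ]
}}

```text
t: 16.15
tcp_pos: [476.4, -52.5, 196.7]
tcp_rot: [0.472, -3.106, -0.0]
wrist_force: [3.2, 3.8, -8.3]
finger_gap: 15.5
grip_force: 44.5
```

```bash
python3 br.py 25
```

```text
16.2 196.69 [ 4.4  4.6 -7.7] 65.0 [14.19 14.36] h 12.25
```

{"method": "move_arm", "body": {
  "deltas": [
    [[0,0,-1],[0,0,0],10],
    [[0,0,0],[0,0,0],10],
    [[0,0,0],[0,0,0],10],
    [[0,0,0],[0,0,0],10]
  ]
}}

```text
t: 16.53
tcp_pos: [476.4, -52.5, 197.7]
tcp_rot: [0.472, -3.106, -0.0]
wrist_force: [3.0, 4.5, -7.5]
finger_gap: 15.3
grip_force: 44.5
```

```bash
python3 br.py 26
```

```text
16.58 197.68 [ 2.7  3.6 -7.9] 61.625 [14.11 13.97] h 12.125
```

```bash
python3 - <<'E'
from h import *
def m(n):
    return cv2.imread(f"pics/side_{n}.png")[100:135,342:366]
out=[]
for n in("3","14","26"):
    a=cv2.cvtColor(m(n),cv2.COLOR_BGR2HSV).astype(int); rows=[]
    for r in a:
        rows.append("".join("B" if 13<=h<=33 and s>125 and v>40 else "R" if (h<9 or h>172) and s>150 and v>70 else "#" if v<60 else "w" if v>140 else "." for h,s,v in r))
    out.append(rows)
for i,(x,y,z) in enumerate(zip(*out)):print(100+i,x,y,z)
E
```

```text
100 wwww.ww..wwwww.#..##.... .##.....wwwwww.#..##.... ......www.#####...##....
101 wwwww...wwwwww...###.... ##.....wwwww..#..###.... ......www.#####..###....
102 www.....wwww.w.#.###.... .......www..###..###.... .......ww.#####..###....
103 w...#...www......###.... ......www.#####..###.... ..........#####..###....
104 .###....www..w..####.... ......www.#####..##..... .........#####...###....
105 ###....wwwwwww...##..... ......www######..###.... .........#####...##.....
106 #......wwwww.....##..... .......ww#####...###.... w.......w#####..###.....
107 .......www..##...##..... .........#####...##..... ww.#.wwww#####...##.....
108 ......www.####..###..... .........#####..###..... www..wwww#####..###.....
109 .....wwww#####..###..... w.......w#####..###..... wwww...ww#####..###.....
110 .....www.#####..###..... ww#...www#####..###..... wwwww...w#####..###...##
111 ......ww.#####..###..... ww.#.www.#####..###..... wwwwww..w#####..###..###
112 .........###R#..##...... www...ww.#####..##...... wwwww.wwww##wwB####..###
113 ........####RR..##...... wwww...w.###RR..##.....# www.wwwwww.#.BBB##.
[... 964 characters left out ...]
BBBBBB############ ###..ww#BBBB############ .....www.###############
127 w...BBBBBBBB#####.w##### ####..w##BBBB####.###### w.#...www..######..#####
128 ...#BBBBBB#B####...##### #..#...##########..##### ww.....www.#..###..#####
129 #.w.#.BBB#BB#####.###### #ww.....########...##### .ww.#...www...##...#####
130 #.ww..####BB############ #.ww......######..###### #.ww.....ww...##..######
131 ##.ww.#####B############ ##.ww.....##..##..###### ##.ww.........##..######
132 ###.ww###########.###### .##.ww.......###..###### .##.ww.#.....###..######
133 ####.ww#########..###### w.##.ww...#..###..###### w.##.ww..##..###..######
134 ..###.w.#######...###### w..##.ww...#.##...###### w..##.ww...#.###..######
```

Still tilted, with the stem riding on the rung. Continue.

{"method": "move_arm", "body": {
  "deltas": [
    [[0,0,-1],[0,0,0],10],
    [[0,0,0],[0,0,0],10],
    [[0,0,0],[0,0,0],10],
    [[0,0,0],[0,0,0],10]
  ]
}}

```text
t: 16.92
tcp_pos: [476.4, -52.5, 198.7]
tcp_rot: [0.472, -3.106, -0.0]
wrist_force: [4.1, 4.5, -6.8]
finger_gap: 15.4
grip_force: 44.5
```

```bash
python3 br.py 27
```

```text
16.97 198.7 [ 3.9  3.8 -7.1] 60.625 [14.2  13.57] h 11.75
```

{"method": "move_arm", "body": {
  "deltas": [
    [[0,0,-1],[0,0,0],10],
    [[0,0,0],[0,0,0],10],
    [[0,0,0],[0,0,0],10],
    [[0,0,0],[0,0,0],10]
  ]
}}

```text
t: 17.3
tcp_pos: [476.4, -52.5, 199.7]
tcp_rot: [0.472, -3.106, -0.0]
wrist_force: [3.4, 4.2, -7.0]
finger_gap: 15.6
grip_force: 44.7
```

```bash
python3 br.py 28
```

```text
17.35 199.72 [ 3.2  4.6 -8.1] 51.1875 [13.81 13.12] h 9.625
```

Snapped back (area 51, height 9.6, like the untilted pawl). Let it settle, then lower gently.

{"method": "move_arm", "body": {
  "deltas": [
    [[0,0,0],[0,0,0],10],
    [[0,0,0],[0,0,0],10],
    [[0,0,0],[0,0,0],10]
  ]
}}

```text
t: 17.6
tcp_pos: [476.4, -52.5, 199.7]
tcp_rot: [0.472, -3.106, -0.0]
wrist_force: [3.3, 4.2, -8.0]
finger_gap: 15.3
grip_force: 44.7
```

```bash
python3 br.py 29
```

```text
17.65 199.69 [ 3.3  3.9 -8. ] 50.234375 [13.84 13.08] h 9.75
```

{"method": "move_arm", "body": {
  "deltas": [
    [[0,0,0.5],[0,0,0],10],
    [[0,0,0.5],[0,0,0],10],
    [[0,0,0.5],[0,0,0],10],
    [[0,0,0.5],[0,0,0],10],
    [[0,0,0],[0,0,0],10]
  ]
}}

```text
t: 18.07
tcp_pos: [476.4, -52.5, 197.8]
tcp_rot: [0.472, -3.106, -0.0]
wrist_force: [3.5, 3.4, -6.4]
finger_gap: 15.2
grip_force: 44.8
```

```bash
python3 br.py 30
```

```text
18.12 197.83 [ 2.9  4.  -6.9] 51.078125 [13.86 13.62] h 10.125
```

{"method": "move_arm", "body": {
  "deltas": [
    [[0,0,0.3],[0,0,0],10],
    [[0,0,0.3],[0,0,0],10],
    [[0,0,0.4],[0,0,0],10],
    [[0,0,0],[0,0,0],10]
  ]
}}

```text
t: 18.45
tcp_pos: [476.4, -52.5, 197.3]
tcp_rot: [-0.472, 3.106, 0.001]
wrist_force: [-2.5, 5.1, 2.8]
finger_gap: 15.4
grip_force: 45.6
```

```bash
python3 br.py 31
```

```text
18.5 197.35 [-1.6  5.   1.8] 50.046875 [13.86 13.83] h 10.5
```

{"method": "move_arm", "body": {
  "deltas": [
    [[0,0,0],[0,0,0],18],
    [[0,0,0],[0,0,0],22],
    [[0,0,0],[0,0,0],30],
    [[0,0,0],[0,0,0],40],
    [[0,0,0],[0,0,0],45],
    [[0,0,0],[0,0,0],45]
  ]
}}

```text
t: 19.0
tcp_pos: [476.4, -53.0, 196.8]
tcp_rot: [0.471, -3.106, 0.0]
wrist_force: [-0.1, -0.3, -0.1]
finger_gap: 44.9
grip_force: 0.0
```

```bash
python3 br.py 32; python3 - <<'E'
from h import *
o=bot.get_obs();print(o["tcp_pos"],o["finger_gap"])
E
```

```text
19.05 196.78 [-0.5  0.2 -0.1] 51.84375 [13.91 13.82] h 10.5
[476.40730489 -52.87935683 196.77881794] 44.68535803883751
```

{"method": "move_arm", "body": {
  "deltas": [
    [[0,0,-10],[0,0,0],45],
    [[0,0,-30],[0,0,0],45],
    [[0,0,-30],[0,0,0],45],
    [[0,0,-20],[0,0,0],45],
    [[0,20,0],[0,0,0],0],
    [[0,35,0],[0,0,0],0],
    [[0,40,0],[0,0,0],0],
    [[0,40,0],[0,0,0],0],
    [[0,40,0],[0,0,0],0],
    [[-20,40,0],[0,0,0],0],
    [[-20,40,0],[0,0,0],0],
    [[-20,40,0],[0,0,0],0]
  ]
}}

```text
t: 20.05
tcp_pos: [444.5, 239.8, 288.1]
tcp_rot: [-0.471, 3.105, 0.002]
wrist_force: [0.2, -0.1, 0.5]
finger_gap: -0.1
grip_force: 0.0
```

{"method": "move_arm", "body": {
  "deltas": [
    [[-20,30,0],[0,0,0],0],
    [[-19,22,0],[0,0,0],0],
    [[0,0,0],[0,0,0],0],
    [[0,0,0],[0,0,0],0],
    [[0,0,0],[0,0,0],0]
  ]
}}

```text
t: 20.47
tcp_pos: [466.8, 298.3, 287.1]
tcp_rot: [-0.47, 3.106, -0.001]
wrist_force: [0.3, -1.1, 0.9]
finger_gap: -0.2
grip_force: 0.0
```

```bash
cat > t.py <<'E'
from h import *
th=-1.269;ex=np.array([np.cos(th),np.sin(th),0]);ey=np.array([-ex[1],ex[0],0]);S=np.array([546.8,55.4,0])
q=bot.get_obs();X=q["tcp_pos"]-S
print("t",q["t"],"tcp stand",round(X@ex,1),round(X@ey,1),round(X[2],1),np.round(q["wrist_force"],1),np.round(Ro.from_rotvec(q["tcp_rot"]).as_matrix()[:,2],2))
P={n:bot.get_image(n) for n in("scene","side","wrist")}
for l,z in(("tray_pull",40),("mug_mouth",114),("tall_mug",13),("drip_tray",0)):
    for n in P:
        r=bot.place_of(P[n],l)
        if r:
            Y=atz(P[n],r[0]["pixel"],z)-S; print(l,n,round(r[0]["score"],2),np.round([Y@ex,Y@ey],1))
save(P["side"],"side_t")
f=np.hstack([P["side"]["frame"][50:250,240:440],P["scene"]["frame"][60:260,160:360]]);cv2.imwrite("pics/t.png",cv2.resize(f,(800,400),interpolation=cv2.INTER_CUBIC)[:,:,::-1])
E
python3 t.py; python3 br.py 33
```

```text
t 20.4667 tcp stand -255.8 -4.2 287.1 [ 0.3 -1.1  0.9] [ 0. -0. -1.]
tray_pull scene 0.7 [-225.4    5.2]
tray_pull side 0.7 [-228.1   -8.7]
tray_pull wrist 0.9 [-217.5   -3.2]
mug_mouth scene 0.67 [-109.9  -14.3]
mug_mouth side 0.7 [-95.4  12.7]
mug_mouth wrist 0.91 [-100.8    3.5]
tall_mug scene 0.8 [-106.6    7.6]
tall_mug side 0.84 [-107.6  -17.3]
tall_mug wrist 0.83 [-101.   -20.2]
drip_tray scene 0.69 [-106.7   26.2]
drip_tray side 0.74 [-103.2   -3.9]
21.27 286.71 [-0.2  0.5  0.1] 48.71875 [13.72 13.85] h 10.125
```

```bash
python3 - <<'E'
from h import *
th=-1.269;ex=np.array([np.cos(th),np.sin(th),0]);ey=np.array([-ex[1],ex[0],0]);S=np.array([546.8,55.4,0])
p=bot.get_image("side");q=bot.get_image("wrist");save(q,"w3")
for px in((240,84),(275,84),(300,80),(316,76),(291,92)):
    for z in(0,20):
        Y=atz(p,px,z)-S;print(px,z,np.round([Y@ex,Y@ey]),np.round(Y+S))
E
```

```text
(240, 84) 0 [-363.  -97.] [346. 373.   0.]
(240, 84) 20 [-344. -105.] [344. 352.  20.]
(275, 84) 0 [-301.   -5.] [452. 341.   0.]
(275, 84) 20 [-282.  -15.] [448. 320.  20.]
(300, 80) 0 [-271.   70.] [533. 335.   0.]
(300, 80) 20 [-253.   59.] [528. 315.  20.]
(316, 76) 0 [-257.  123.] [588. 337.   0.]
(316, 76) 20 [-240.  110.] [581. 317.  20.]
(291, 92) 0 [-243.   17.] [491. 292.   0.]
(291, 92) 20 [-226.    7.] [486. 273.  20.]
```

View pics/w3.png

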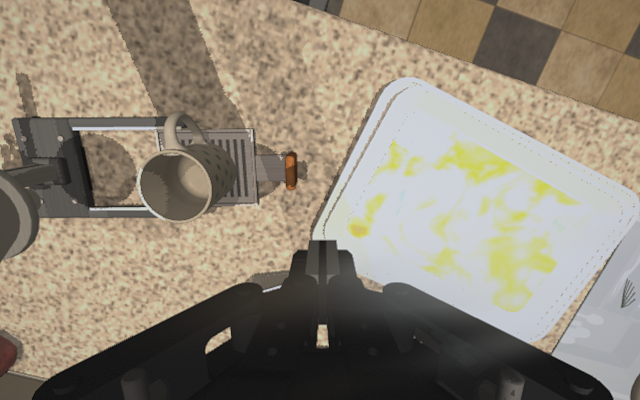

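The last picture shows the pull at about (291,171), the mug upright on the grid at about (180,180), and the white baking tray's slanted edge at about col 345 in the pull's row. That leaves roughly 50 mm of gap for the closed fingertips.

{"method": "move_arm", "body": {
  "deltas": [
    [[0,0,0],[0.12,0,0],0],
    [[0,0,0],[0.12,0,0],0],
    [[0,7,31.5],[0,0,0],0],
    [[0,7,31.5],[0,0,0],0],
    [[0,7,31.5],[0,0,0],0],
    [[0,7,31.5],[0,0,0],0],
    [[0,7,31.5],[0,0,0],0],
    [[0,7,31.5],[0,0,0],0],
    [[0,4,18],[0,0,0],0],
    [[0,0,0],[0,0,0],0],
    [[0,0,0],[0,0,0],0]
  ]
}}

```text
t: 22.28
tcp_pos: [467.5, 294.4, 74.4]
tcp_rot: [-0.463, 3.05, -0.37]
wrist_force: [0.3, 0.4, 0.4]
finger_gap: 0.3
grip_force: 0.0
```

```bash
python3 t.py
```

```text
t 22.2833 tcp stand -251.7 -4.7 74.4 [0.3 0.4 0.4] [ 0.07 -0.23 -0.97]
tray_pull scene 0.73 [-223.5    0.4]
tray_pull side 0.82 [-221.1   -7.4]
tray_pull wrist 0.95 [-218.    -3.6]
mug_mouth scene 0.94 [-115.1  -14.4]
mug_mouth side 0.82 [-98.7   7.9]
mug_mouth wrist 0.59 [-103.     0.3]
tall_mug scene 0.58 [-106.7   -4.5]
tall_mug side 0.9 [-102.2   -8.1]
tall_mug wrist 0.91 [-100.2  -19.1]
drip_tray scene 0.61 [-97.3  11.9]
drip_tray side 0.64 [-97.1  -8.1]
```

{"method": "move_arm", "body": {
  "deltas": [
    [[0,4.4,18],[0,0,0],0],
    [[0,4.4,18],[0,0,0],0],
    [[0,0,0],[0,0,0],0],
    [[0,-2.9,0.7],[0,0,0],0],
    [[0,-2.9,0.7],[0,0,0],0],
    [[0,-2.9,0.7],[0,0,0],0],
    [[0,-1.9,0.5],[0,0,0],0],
    [[0,0,0],[0,0,0],0]
  ]
}}

```text
t: 23.7
tcp_pos: [471.9, 283.8, 38.6]
tcp_rot: [-0.461, 3.048, -0.367]
wrist_force: [0.1, -0.8, -0.4]
finger_gap: -0.3
grip_force: 0.0
```

{"method": "move_arm", "body": {
  "deltas": [
    [[0,-1.9,0.5],[0,0,0],0],
    [[0,-1.9,0.5],[0,0,0],0],
    [[0,-1.9,0.5],[0,0,0],0],
    [[0,-1.9,0.5],[0,0,0],0],
    [[0,-1.9,0.5],[0,0,0],0]
  ]
}}

```text
t: 24.12
tcp_pos: [474.0, 275.1, 37.6]
tcp_rot: [-0.463, 3.049, -0.367]
wrist_force: [-1.7, 0.3, -0.1]
finger_gap: 0.1
grip_force: 0.7
```

{"method": "move_arm", "body": {
  "deltas": [
    [[0,-1.9,0.5],[0,0,0],0],
    [[0,-1.9,0.5],[0,0,0],0],
    [[0,-1.9,0.5],[0,0,0],0],
    [[0,-1.9,0.5],[0,0,0],0],
    [[0,-1.9,0.5],[0,0,0],0]
  ]
}}

```text
t: 24.53
tcp_pos: [477.0, 265.5, 37.4]
tcp_rot: [-0.463, 3.049, -0.367]
wrist_force: [-0.8, 1.1, 2.2]
finger_gap: -0.1
grip_force: 0.8
```

```bash
python3 t.py | head -5
```

```text
t 24.5333 tcp stand -221.3 -4.2 37.4 [-0.8  1.1  2.2] [ 0.07 -0.23 -0.97]
tray_pull scene 0.7 [-210.5   -2.5]
tray_pull side 0.65 [-201.6   -6.1]
tray_pull wrist 0.57 [-205.8   -3.7]
mug_mouth scene 0.75 [-104.9   -4.6]
```

{"method": "move_arm", "body": {
  "deltas": [
    [[0,-1.9,0.5],[0,0,0],0],
    [[0,-2.4,0.6],[0,0,0],0],
    [[0,-2.9,0.7],[0,0,0],0],
    [[0,-2.9,0.7],[0,0,0],0],
    [[0,-2.9,0.7],[0,0,0],0],
    [[0,-2.9,0.7],[0,0,0],0],
    [[0,-2.9,0.7],[0,0,0],0],
    [[0,-2.9,0.7],[0,0,0],0],
    [[0,-2.9,0.7],[0,0,0],0],
    [[0,-2.9,0.7],[0,0,0],0],
    [[0,-2.9,0.7],[0,0,0],0],
    [[0,-2.9,0.7],[0,0,0],0]
  ]
}}

```text
t: 26.28
tcp_pos: [487.3, 232.6, 37.4]
tcp_rot: [-0.463, 3.049, -0.368]
wrist_force: [0.8, 1.3, -1.4]
finger_gap: -0.2
grip_force: 0.9
```

{"method": "move_arm", "body": {
  "deltas": [
    [[0,-2.9,0.7],[0,0,0],0],
    [[0,-2.9,0.7],[0,0,0],0],
    [[0,-2.9,0.7],[0,0,0],0],
    [[0,-2.9,0.7],[0,0,0],0],
    [[0,-2.9,0.7],[0,0,0],0],
    [[0,-2.9,0.7],[0,0,0],0],
    [[0,-2.9,0.7],[0,0,0],0],
    [[0,-2.9,0.7],[0,0,0],0],
    [[0,-2.9,0.7],[0,0,0],0],
    [[0,-2.4,0.6],[0,0,0],0],
    [[0,-1.9,0.5],[0,0,0],0],
    [[0,-1,0.2],[0,0,0],0]
  ]
}}

```text
t: 27.28
tcp_pos: [496.8, 201.5, 37.5]
tcp_rot: [-0.462, 3.049, -0.368]
wrist_force: [1.3, 1.8, -0.4]
finger_gap: -0.0
grip_force: 0.8
```

```bash
python3 t.py;python3 br.py 40
```

```text
t 27.2833 tcp stand -154.4 -4.3 37.5 [ 1.3  1.8 -0.4] [ 0.07 -0.23 -0.97]
tray_pull scene 0.78 [-152.1    6.3]
tray_pull side 0.87 [-136.2   -3.5]
tray_pull wrist 0.96 [-138.9   -3.8]
mug_mouth scene 0.69 [-27.1  -1.8]
mug_mouth side 0.63 [-29.1   9.4]
tall_mug scene 0.81 [-26.7   0.7]
tall_mug side 0.93 [-27.6  -6.5]
tall_mug wrist 0.71 [-23.6 -18.5]
drip_tray scene 0.64 [-23.    3.2]
drip_tray side 0.56 [-23.2  -4.3]
28.08 37.48 [ 0.5 -0.2 -0.6] 48.0625 [13.6  13.86] h 9.75
```

{"method": "move_arm", "body": {
  "deltas": [
    [[0,-1.5,0.4],[0,0,0],0],
    [[0,-1.9,0.5],[0,0,0],0],
    [[0,-1.9,0.5],[0,0,0],0],
    [[0,-1.9,0.5],[0,0,0],0],
    [[0,-1.9,0.5],[0,0,0],0],
    [[0,-1.9,0.5],[0,0,0],0],
    [[0,-1.9,0.5],[0,0,0],0],
    [[0,-1.9,0.5],[0,0,0],0],
    [[0,-1.5,0.3],[0,0,0],0],
    [[0,-1,0.2],[0,0,0],0]
  ]
}}

```text
t: 28.92
tcp_pos: [502.1, 184.7, 37.4]
tcp_rot: [-0.462, 3.049, -0.368]
wrist_force: [-0.4, 1.6, 0.8]
finger_gap: -0.1
grip_force: 0.8
```

{"method": "move_arm", "body": {
  "deltas": [
    [[0,-1,0.2],[0,0,0],0],
    [[0,-1,0.3],[0,0,0],0],
    [[0,-0.5,0.1],[0,0,0],0]
  ]
}}

```text
t: 29.17
tcp_pos: [502.9, 182.4, 37.3]
tcp_rot: [-0.463, 3.049, -0.368]
wrist_force: [0.7, 1.5, 0.4]
finger_gap: 0.1
grip_force: 0.8
```

```bash
python3 t.py | head -8
```

```text
t 29.1667 tcp stand -134.3 -4.2 37.3 [0.7 1.5 0.4] [ 0.07 -0.23 -0.97]
tray_pull scene 0.59 [-123.3  -10.9]
tray_pull side 0.79 [-129.2   -4.4]
tray_pull wrist 0.65 [-119.4   -4.3]
mug_mouth scene 0.97 [-11.5   8.6]
mug_mouth side 0.59 [-5.  12.1]
tall_mug scene 0.62 [-9.9 -7.6]
tall_mug side 0.83 [  0.9 -17.1]
```

{"method": "move_arm", "body": {
  "deltas": [
    [[0,-1,0.2],[0,0,0],0],
    [[0,-1,0.3],[0,0,0],0],
    [[0,0,0],[0,0,0],0]
  ]
}}

```text
t: 30.17
tcp_pos: [503.3, 180.4, 37.3]
tcp_rot: [-0.463, 3.049, -0.368]
wrist_force: [-1.0, 0.3, -0.1]
finger_gap: 0.2
grip_force: 0.6
```

{"method": "move_arm", "body": {
  "deltas": [
    [[0,-1,0.2],[0,0,0],0],
    [[0,-0.5,0.1],[0,0,0],0],
    [[0,0,0],[0,0,0],0]
  ]
}}

```text
t: 30.42
tcp_pos: [503.8, 178.9, 37.3]
tcp_rot: [-0.463, 3.049, -0.368]
wrist_force: [-0.6, 1.2, -0.8]
finger_gap: 0.1
grip_force: 0.6
```

{"method": "move_arm", "body": {
  "deltas": [
    [[0,-1,0.2],[0,0,0],0],
    [[0,-0.5,0.1],[0,0,0],0],
    [[0,0,0],[0,0,0],0]
  ]
}}

```text
t: 30.67
tcp_pos: [504.1, 178.0, 37.4]
tcp_rot: [-0.463, 3.049, -0.367]
wrist_force: [-1.1, 2.9, -0.4]
finger_gap: -0.0
grip_force: 1.6
```

{"method": "move_arm", "body": {
  "deltas": [
    [[0,-1,0.2],[0,0,0],0],
    [[0,0,0],[0,0,0],0]
  ]
}}

```text
t: 30.83
tcp_pos: [504.2, 177.5, 37.4]
tcp_rot: [-0.464, 3.049, -0.366]
wrist_force: [-2.4, 4.6, -0.5]
finger_gap: -0.2
grip_force: 2.4
```

{"method": "move_arm", "body": {
  "deltas": [
    [[0,-1,0.2],[0,0,0],0],
    [[0,0,0],[0,0,0],0],
    [[0,0,0],[0,0,0],0]
  ]
}}

```text
t: 31.08
tcp_pos: [504.3, 177.1, 37.4]
tcp_rot: [-0.465, 3.049, -0.365]
wrist_force: [-2.9, 6.4, -1.3]
finger_gap: 0.1
grip_force: 3.3
```

```bash
python3 t.py
```

```text
t 31.0833 tcp stand -128.8 -4.4 37.4 [-2.9  6.4 -1.3] [ 0.07 -0.23 -0.97]
tray_pull scene 0.55 [-117.    -7.6]
tray_pull side 0.69 [-130.3   -2.6]
tray_pull wrist 0.64 [-114.4   -2.9]
mug_mouth scene 0.55 [-8.5  1.6]
mug_mouth side 0.67 [5.6 4.6]
tall_mug scene 0.87 [  1.3 -11. ]
tall_mug side 0.57 [ -3.5 -10.8]
tall_mug wrist 0.69 [  1.7 -20.8]
drip_tray scene 0.71 [-3.5 19.3]
drip_tray side 0.83 [ 3.5 -3.6]
```

{"method": "move_arm", "body": {
  "deltas": [
    [[0,1,-0.2],[0,0,0],0],
    [[0,2,-0.5],[0,0,0],0],
    [[0,5,-1.2],[0,0,0],0],
    [[0,10,-2.4],[0,0,0],0],
    [[0,15,-3.6],[0,0,0],0],
    [[0,15,-3.6],[0,0,0],0],
    [[0,0,-25],[0,0,0],0],
    [[0,0,-35],[0,0,0],0],
    [[0,0,-35],[0,0,0],0],
    [[0,0,-35],[0,0,0],0],
    [[0,0,-20],[0,0,0],0],
    [[0,0,0],[0,0,0],0]
  ]
}}

```text
t: 32.83
tcp_pos: [480.9, 260.7, 188.3]
tcp_rot: [-0.464, 3.042, -0.359]
wrist_force: [-0.3, 0.8, -0.1]
finger_gap: 0.2
grip_force: 0.0
```

```bash
python3 t.py; python3 br.py 50; python3 - <<'E'
from h import *
P={n:bot.get_image(n) for n in("scene","side","wrist")}
th=-1.269;ex=np.array([np.cos(th),np.sin(th),0]);ey=np.array([-ex[1],ex[0],0]);S=np.array([546.8,55.4,0])
for l,z in(("spout",98+70.5),("lift_bar",215.5),("tall_mug",0)):
    for n in P:
        r=bot.place_of(P[n],l)
        if r:
            Y=atz(P[n],r[0]["pixel"],z)-S; print(l,n,round(r[0]["score"],2),np.round([Y@ex,Y@ey],1))
for n in("scene","side"):
    for l in("tall_mug","drip_tray"):
        r=bot.find_in(P[n],l)
        if r:print(n,l,r[0]["box"],r[0]["score"])
E
```

```text
t 32.8333 tcp stand -215.6 -1.9 188.3 [-0.3  0.8 -0.1] [ 0.08 -0.22 -0.97]
tray_pull scene 0.66 [-120.    -3.7]
tray_pull side 0.98 [-114.8    2.8]
tray_pull wrist 0.6 [-115.2   -3.7]
mug_mouth scene 0.75 [-7.3 10. ]
mug_mouth side 0.56 [11.4  5. ]
mug_mouth wrist 0.57 [ 0.1 -1.4]
tall_mug scene 0.76 [ -1.7 -11.7]
tall_mug side 0.75 [ -3.6 -13.5]
tall_mug wrist 0.75 [ -1.5 -19.9]
drip_tray scene 0.95 [ 2.6 -0.7]
drip_tray side 0.95 [ 6.8 -1.4]
drip_tray wrist 0.47 [-95.1   6.2]
33.63 182.99 [-0.6  0.1  0.5] 49.5 [13.61 13.94] h 10.125
spout scene 0.68 [-4.8  2.1]
spout side 0.57 [-8.1 12.2]
spout wrist 0.7 [-3.7 -1.5]
lift_bar side 0.98 [ 85.2 -95.3]
tall_mug scene 0.93 [-9.5  9.1]
tall_mug side 0.8 [-17.   -3.8]
tall_mug wrist 0.89 [ 10.4 -19.2]
scene tall_mug [263.3, 134.8, 287.8, 178.7] 0.91
side tall_mug [308.8, 107.7, 349.3, 150.0] 0.68
side drip_tray [302.4, 109.6, 354.5, 163.9] 0.85
```

```bash
python3 -c "
from plant import bot
print(bot.job_done())"
```

```text
the job is handed in; nothing more can be done
None
```

The dripper holder now hangs by itself on the upper rung at about 71 mm, the drip tray is against its stop with the mug under the spout, and I have handed the job in; the verdict was not shown.

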